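# Set a cast dune tile over the edge of the work board for filing

### The arm

A 6-joint arm with a two-finger parallel gripper is mounted at the origin on the work surface. World frame = base frame: x ahead of the robot, y to its left, z up, the work surface at z = 0. Lengths are in m, angles in rad, forces in N, time in s.
With the tool pointing down it reaches from about 0.375 to 0.975 m from the base axis. Payload 3.8 kg.
Tool frame: the origin (TCP) lies at the very end of the fingers, on their centre line; the grasp point (between the pads) lies 19 mm behind it (bot.grip_point_offset is the distance from the TCP to the grasp point, in m); z points along the fingers, x is the direction in which the jaws open and shut, and the axes are right-handed (so a half turn about z gives the same grasp; the last joint's range is limited). The gripper opens to 85 mm and grips with 20 to 120 N. Pads are 22 mm wide; open, the fingers measure 114 mm over their backs; the gripper's body (76 mm by 85 mm) begins 54 mm behind the grasp point. The pads swing forward as they close: fully open they stand 13 mm farther back than shut.
Start: joints at [-1.144, 0.264, 1.604, -0, 1.274, -0.037], TCP at [0.302, -0.604, 0.231] pointing down, gripper open.
Joint ranges: [-2.63, 2.63], [-0.94, 2.18], [0.31, 2.57], [-1.31, 4.45], [0, 2.66], [-2.55, 2.55]. Speed limits (rad/s): [2.57, 2.57, 3.14, 3.14, 3.14, 3.14].

### API

Orientations are given as a rotation vector (axis times angle).
In Python, from workcell import bot, read_camera gives the robot as it stands.
- The arm moves only by the tool arm_command, never from a script. Its argument "rows" is a list of rows, each an object with "delta_rot": the turn, a rotation vector about the tool's x, y, z in rad, a list of three; "xyz": the shift along the tool's x, y, z in m, a list of three; "gripper": the finger opening in m, from 0 to 0.0854. A call has 1 to 12 rows; each row shifts and turns the commanded pose from where the row before left it, along the tool's axes as they then stand; what a row does not reach is not made up. A row lasts 1/10 s, in which the tool goes at most 50 mm and 8.59 degrees, less where a joint would pass 70% of its speed; a pose out of reach is approached as far as the arm can. A call is refused whole if a number of a shift passes 0.05 or a number of a turn 0.15, either way. A call with a gripper value outside its range is refused whole. The fingers move at their own pace and stop on an object; "force" is the grip in N (left out, the last holds). Time passes only in rows, so rows that do not move let the fingers close. It gives the time, the measured TCP pose, the force and the opening at its end, in the units of the state.
- bot.read_state(): the state, without advancing time (a new reading comes with each control period).
- read_camera(name): name is "side" or "top" or "wrist"; returns a dict with "pixels" (400x640x3 uint8, red, green, blue), "range_z" (400x640 float32, m along the optical axis (not along the pixel's ray), 0 where there is no reading), "intrinsics" (3x3 intrinsics, pixels), "dist_coeffs" ([k1, k2, p1, p2, k3] as OpenCV has them; the pictures are not rectified), "camera_from_world" (4x4, takes a point from world to camera coordinates). Camera axes: x right, y up, looking along -z (the intrinsics and any distortion apply to the point x, -y, -z); pixel columns grow to the right and rows downward; lengths in m; the calibration is good to about 2 mm. A picture is of the moment at which its call begins.
- bot.finish_job(): hands the job in, once; it reports no verdict.
The state is a dict: "time": time; "q": joint angles; "joint_vel": joint speeds; "joint_torque": joint torques, N m; "tool_pos": TCP position; "tcp_rot": TCP orientation; "wrist_force": force on the tool from outside, world axes, zero at the start; "torque": the same for the moment, N m; "width": opening from 0.0 (shut) to 1.0 (fully open).
Only numpy, scipy, OpenCV 4.12 (cv2) and the standard library are available. Lean on these libraries where they do the work, as an engineer would, in place of code of your own. Each camera call takes 0.05 s, during which the arm holds its last target.

### The job

Get the resin dune tile ready for filing: push it with the fingertips across the wooden work board until its thin casting flange, and only the flange, hangs out past the board's edge ahead of it, so 20 mm over and square to the edge. Then press the fingertips down on the flat of the tile and finish while holding it pressed to the board. Do not lift the tile, and leave everything else where it stands.

Things in the scene. Friction and masses are not known exactly. Their poses are not given: they have to be found in the camera images.
- tile: sand-coloured resin dune tile, loose, flat on the work board, 150 g, 100 mm (x) by 120 mm (y). Origin: centre of its underside; x points to the flange, z up. x -50 to +30 mm: tile proper, 8 mm thick, upright rear face at x = -50. x +30 to +50: plain flange 5 mm thick, 20 mm wide, full width. Two low dunes (9 mm) run along x at |y| 20 to 58 mm; between them it is flat. Starts up to 18 degrees askew
- tile_flange (a point): middle of the flange's free front edge, half-way up its thickness; 50 mm ahead of the tile's origin
- tile_flat (a point): a point on the flat strip between the dunes, on the tile's top face (8 mm above its underside), 15 mm behind its origin: a good place to press. A steady push of about 5 N (anything from 4 to 25 N) holds it
- board: the work board: thick reddish-brown wood on rubber feet, 220 mm (its x) by 340 mm (its y), top 40 mm above the desk, no rim. Heavy, does not move. Origin: centre of its underside, on the desk; x points away from the robot, to the edge over which the flange must hang; z up. The tile, file and rook lie on it
- board_edge (a point): middle of the board's working edge, at its top: 110 mm along x from the board's origin and 40 mm up. The straight edge runs along the board's y to both sides. Axes as the board's: x out over the edge
- rook: a cream ceramic chess rook, loose, 29 mm across and 49 mm high, standing on the board near one of its short sides, about 137 mm from the board's middle line. Origin: centre of its foot. Leave it
- file: a stainless steel file with round steel handle, loose, 178 mm long, 16 mm wide, 14 mm high at the handle, lying along the board's x near the short side across from the rook. Origin: under its middle. Leave it
- canister: a white plastic canister with a ribbed grey twist cap, loose, 66 mm across and 104 mm high, on the desk to the left or right of the board. Origin: centre of its foot. Leave it
- mug: a white mug with brushes in it, loose, 78 mm across, 92 mm high, brushes to 185 mm, on the desk to the left or right of the board. Origin: centre of its foot. Leave it
- glue: a small white glue bottle with a black pointed cap, loose, 38 mm across and 110 mm high, on the desk to the left or right of the board. Origin: centre of its foot. Leave it
- crate: a wooden crate model with a hinged grey plastic lid, shut, 75 x 100 mm and 60 mm high, fixed to the desk to the left or right of the board. Origin: centre of its foot. Leave it
- sander: a cork sanding block, loose, 90 x 55 mm and 32 mm high, on the desk to the robot's right, nearer the robot than the board. Origin: centre of its underside. Leave it
Not all that is in view belongs to the job. What is shaped like the tile but green, purple or yellow is not meant.

How it is judged:
At the end, for the whole second after the job is handed in: The flange's front edge is 20 mm (13 to 27) out past the board's edge; the tile is square to it within 7 degrees, flat and still on the board; the fingers press on it (over 1.5 N) and it is pressed down on the board (over 3.5 N, weight included); nothing else has moved by 20 mm or more (x of tile_flange in the frame of board_edge between 0.013 and 0.027 m and angle between the x axis of tile and the x axis of board, either way round below 0.12 rad and y of tile in the frame of board between -0.105 and 0.105 m and z of tile in the frame of board between 0.037 and 0.043 m and angle between tile's own z axis and vertical below 0.04 rad and linear speed of tile below 0.01 m/s and contact force between the fingers and tile above 1.5 N and contact force between tile and board above 3.5 N and distance of each of rook, file, canister, mug, glue, sander from where it was at the start of the episode below 0.02 m); the arm keeps its last pose, push and grip.
It fails at once if the tile is lifted off the board, tipped or dropped over the edge (z of tile in the frame of board above 0.05 m or z of tile in the frame of board below 0.03 m or angle between tile's own z axis and vertical above 0.2 rad).
It fails at once if another thing is moved (20 mm) or knocked over (distance of any of rook, file, canister, mug, glue, sander from where it was at the start of the episode above 0.02 m or angle between any of rook, file, canister, mug, glue, sander's own z axis and vertical above 0.4 rad).
It also fails if it takes over 43 s, if anything falls off the work surface, if the arm or the gripper's body presses on something with over 40 N, if the wrist force passes 120 N, or if a joint passes its speed limit or range.

## Working session

There is one attempt and no reset: what is moved stays moved. The work goes in short steps, Python scripts to look and compute and a tool call to move; the robot and the scene stay as the last step left them, time stands still between calls to the robot, and variables do not carry over. Pictures are saved under pics/ and viewed, and the job is handed in when it is done.

Besides the shell and the picture viewer there is one more tool, called after "Call:" in YAML: its name, and indented under it one key for each argument. arm_command: Moves the arm, as the interface text tells. Its arguments: {"type":"object","properties":{"rows":{"type":"array","items":{"type":"object","properties":{"delta_rot":{"type":"array","items":{"type":"number"}},"xyz":{"type":"array","items":{"type":"number"}},"gripper":{"type":"number"}}}},"force":{"type":"number"}},"required":["rows"]}

```bash
mkdir -p pics; ls; python3 - <<'E'
from workcell import bot, read_camera
import cv2,numpy as np
for n in ["top","side"]:
    c=read_camera(n); np.savez(f"{n}0.npz",**c)
    cv2.imwrite(f"pics/{n}0.png",c["pixels"][:,:,::-1])
    print(n,c["intrinsics"],c["dist_coeffs"],np.round(c["camera_from_world"],3))
print(bot.read_state())
E
```

```text
pics
top [[372.03404222   0.         319.43216226]
 [  0.         372.03404222 201.40199575]
 [  0.           0.           1.        ]] [-0.02526731  0.          0.          0.          0.        ] [[-0.02  -1.     0.013  0.004]
 [ 0.985 -0.018  0.174 -0.556]
 [-0.174  0.016  0.985 -1.044]
 [ 0.     0.     0.     1.   ]]
side [[364.52380295   0.         322.93895915]
 [  0.         364.52380295 198.09079606]
 [  0.           0.           1.        ]] [-0.06543373  0.          0.          0.          0.        ] [[-0.88  -0.475 -0.02   0.485]
 [ 0.204 -0.415  0.887 -0.192]
 [-0.429  0.776  0.462 -0.722]
 [ 0.     0.     0.     1.   ]]
{'time': 0.1, 'q': array([-1.14389103e+00,  2.64712316e-01,  1.60521080e+00, -1.26035919e-05,
        1.27373477e+00, -3.69473803e-02]), 'joint_vel': array([-0.00057551, -0.00063431, -0.00253291,  0.00044362, -0.00091666,
       -0.00043144]), 'joint_torque': array([ 8.73947156e-04, -5.16706610e+01, -3.68590343e+01, -9.11463007e-05,
        6.29424088e-03, -2.39652394e-05]), 'tool_pos': array([ 0.30168629, -0.60309399,  0.23007768]), 'tcp_rot': array([-2.67160016,  1.65075434,  0.00270441]), 'wrist_force': array([-0.20860713,  0.34081293, -0.22974599]), 'torque': array([ 0.00696137,  0.01606769, -0.00159055]), 'width': 1.001421176860689}
```

View pics/top0.png

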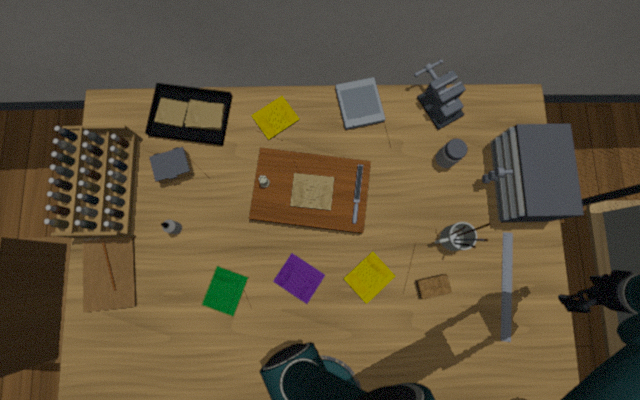

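View pics/side0.png

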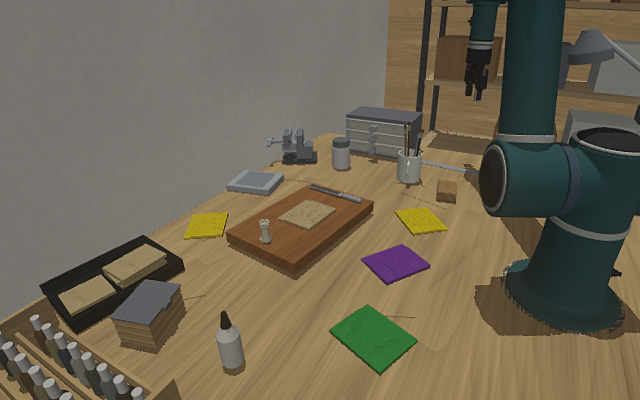

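The sand tile on the board at about (313,191) in the top view is the candidate. The others are the green one (226,291), the purple one (300,278), the yellow ones (275,117) and (369,277), and the sand-coloured pieces in the black tray at (170,112) and (205,115). Only the first lies on the board. I'll confirm it in a crop and measure it.

```bash
cat > h.py <<'E'
import numpy as np, cv2
from scipy.spatial.transform import Rotation as R
def rays(c,uv,z):
    K=c["intrinsics"];d=np.array(c["dist_coeffs"],float);T=c["camera_from_world"]
    p=cv2.undistortPoints(np.array(uv,float).reshape(-1,1,2),K,d).reshape(-1,2)
    dc=np.c_[p[:,0],-p[:,1],-np.ones(len(p))]
    Rm=T[:3,:3];o=-Rm.T@T[:3,3];dw=dc@Rm
    s=(z-o[2])/dw[:,2]
    return o+dw*s[:,None]
def proj(c,P):
    T=c["camera_from_world"];q=np.atleast_2d(P)@T[:3,:3].T+T[:3,3]
    q=q*[1,-1,-1]
    return cv2.projectPoints(q.reshape(-1,1,3),np.zeros(3),np.zeros(3),c["intrinsics"],np.array(c["dist_coeffs"],float))[0].reshape(-1,2)
E
python3 - <<'E'
import cv2,numpy as np
c=np.load("top0.npz");im=np.ascontiguousarray(c["pixels"][:,:,::-1])
a=cv2.resize(im[140:240,240:380],None,fx=5.5,fy=5.5,interpolation=cv2.INTER_CUBIC);cv2.imwrite("pics/crop_top.png",a)
s=np.load("side0.npz");im2=s["pixels"][:,:,::-1]
a=cv2.resize(im2[175:280,220:380],None,fx=5,fy=5,interpolation=cv2.INTER_CUBIC);cv2.imwrite("pics/crop_side.png",a)
hsv=cv2.cvtColor(im,cv2.COLOR_BGR2HSV)
for p in [(313,191),(300,180),(270,210),(345,215),(200,260),(330,205)]: print(p,hsv[p[1],p[0]],c["range_z"][p[1],p[0]])
E
```

```text
(313, 191) [ 21 106 137] 1.0942283
(300, 180) [ 21  94 139] 1.0998809
(270, 210) [ 14 174 107] 1.0946248
(345, 215) [ 14 200 106] 1.093331
(200, 260) [ 19 112 141] 1.1048107
(330, 205) [ 20  95 140] 1.0911312
```

View pics/crop_top.png

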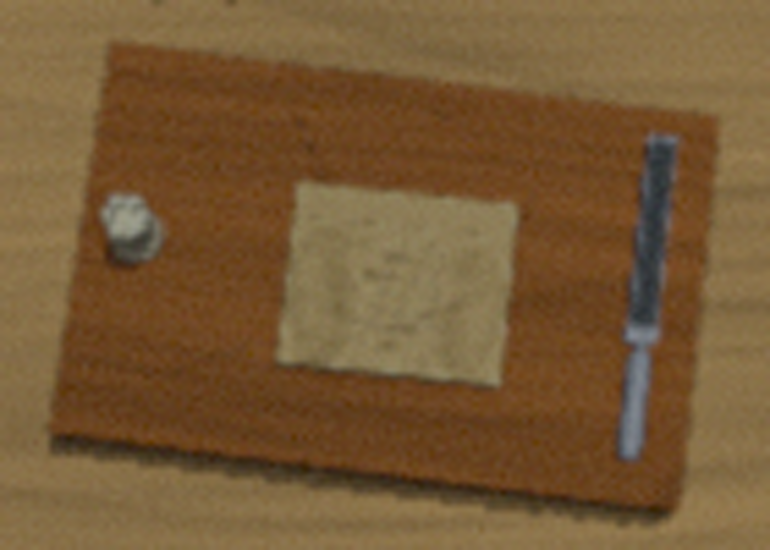

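View pics/crop_side.png

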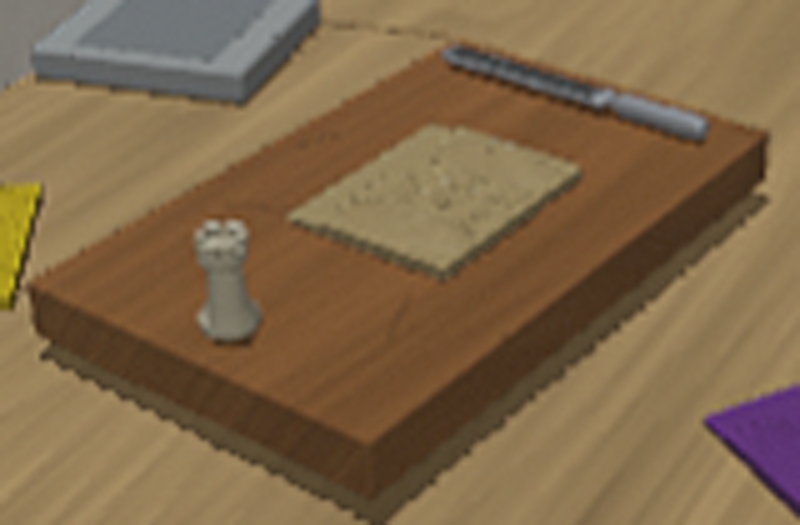

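The crops confirm it. The top-view crop shows the sand tile on the red-brown board with its corners at about (298,183), (517,203), (500,385) and (278,365). The rook is on the left and the file on the right, and the far side (top of the picture) is the working edge. Next I measure.

```bash
cat >> h.py <<'E'
def quad(m,c,z):
    """fit 4 lines to the convex hull of mask's contour in the plane at height z; returns corners, via minAreaRect + edge regressions"""
    cn=max(cv2.findContours(m,cv2.RETR_EXTERNAL,cv2.CHAIN_APPROX_NONE)[0],key=cv2.contourArea)
    P=rays(c,cn.reshape(-1,2),z)[:,:2]
    return P,cv2.minAreaRect((P*1000).astype(np.float32))
def fitside(P,cen,u,half,lat,tol=0.012):
    """fit line to contour pts on side +u of centre; half: distance, lat: half width used. returns dist, angle err"""
    v=np.array([-u[1],u[0]]);d=(P-cen)
    a=d@u;b=d@v
    k=(abs(a-half)<tol)&(abs(b)<lat)
    co=np.polyfit(b[k],a[k],1)
    r=a[k]-np.polyval(co,b[k]);k2=abs(r)<2.0*np.std(r)+1e-4
    co=np.polyfit(b[k][k2],a[k][k2],1)
    return co[1],-np.arctan(co[0]),k.sum(),np.std(r)
E
cat > m.py <<'E'
import sys
from h import *
def tilemask(c):
    hsv=cv2.cvtColor(np.ascontiguousarray(c["pixels"]),cv2.COLOR_RGB2HSV)
    return hsv
def measure(c,board=True):
    hsv=tilemask(c);roi=np.zeros(hsv.shape[:2],np.uint8);roi[130:250,235:385]=255
    bm=cv2.inRange(hsv,(8,140,60),(17,255,255))&roi
    bm=cv2.morphologyEx(bm,cv2.MORPH_OPEN,np.ones((3,3)))
    return hsv,bm
E
python3 - <<'E'
from m import *
c=dict(np.load("top0.npz"))
hsv,bm=measure(c)
P,r=quad(bm,c,0.04);print("board",r)
# interior blob: tile
n=cv2.morphologyEx(cv2.inRange(hsv,(17,60,90),(28,135,255)),cv2.MORPH_OPEN,np.ones((3,3)))
l=cv2.connectedComponents(n)[1];tm=(l==l[191,313]).astype(np.uint8)*255
P2,r2=quad(tm,c,0.046);print("tile",r2)
cen=np.array(r[0])/1000
box=cv2.boxPoints(r)
th=None
for a in np.deg2rad([r[1] and r[2], r[2]-90, r[2]+90,]):
    u=np.array([np.cos(a),np.sin(a)])
    if u[0]>0.7: th=a
u=np.array([np.cos(th),np.sin(th)]);v=np.array([-u[1],u[0]])
print("th",th)
for nm,w,h,l in [("far",u,.11,.15),("near",-u,.11,.15),("left",v,.17,.09),("right",-v,.17,.09)]: print(nm,fitside(P,cen,w,h,l))
c2=np.array(r2[0])/1000
for a in np.deg2rad([r2[2],r2[2]-90,r2[2]+90]):
    w=np.array([np.cos(a),np.sin(a)])
    if w[0]>0.7: t2=a;u2=w
v2=np.array([-u2[1],u2[0]])
print("t2",t2)
for nm,w,h,l in [("far",u2,.05,.05),("near",-u2,.05,.05),("left",v2,.06,.04),("right",-v2,.06,.04)]: print(nm,fitside(P2,c2,w,h,l))
o=c["pixels"][:,:,::-1].copy();o[bm>0]=(255,0,0);o[tm>0]=(0,255,0)
cv2.imwrite("pics/mask0.png",cv2.resize(o[130:250,235:385],None,fx=5,fy=5))
E
```

```text
board ((594.868408203125, 20.101791381835938), (339.55377197265625, 221.75564575195312), 81.7428970336914)
tile ((588.4507446289062, 15.214591979980469), (120.52021789550781, 99.818603515625), 82.95586395263672)
th -0.14411363343827538
far (np.float64(0.10872883302306346), np.float64(-0.004839000719711883), np.int64(102), np.float64(0.0017214654393237635))
near (np.float64(0.10884954709827963), np.float64(-0.001741388283356669), np.int64(102), np.float64(0.0010398691187820477))
left (np.float64(0.1678501221865755), np.float64(0.0028899924476877884), np.int64(59), np.float64(0.0013152476297790354))
right (np.float64(0.16774493761029274), np.float64(-0.0029425481400910418), np.int64(59), np.float64(0.00098902307557175))
t2 -0.12294336698490849
far (np.float64(0.048300783942457404), np.float64(9.001006872638554e-05), np.int64(33), np.float64(0.0009192786956507003))
near (np.float64(0.04842096752313652), np.float64(-0.0034868892621927375), np.int64(34), np.float64(0.0009091124087855283))
left (np.float64(0.05862076648145893), np.float64(0.0018747965559957607), np.int64(27), np.float64(0.0008770063202576037))
right (np.float64(0.05882956827586975), np.float64(0.002601975891476739), np.int64(27), np.float64(0.0008755437199181352))
```

View pics/mask0.png

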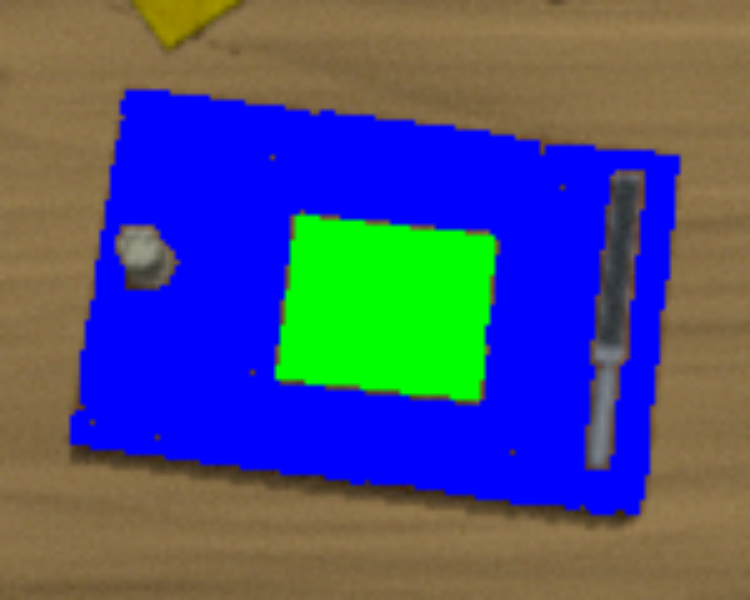

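Board centre is (0.595, 0.020) with yaw -0.146. Tile centre is (0.588, 0.015) with yaw -0.123. The tile needs to move about 86 mm along the board's x. I'll push with both open fingertips on the rear face so the push also squares it. Next, the approach numbers.

```bash
cat > t.py <<'E'
from h import *
B=np.array([.595,.0201]);TH=-0.146
U=np.array([np.cos(TH),np.sin(TH),0]);V=np.array([-U[1],U[0],0])
def wp(ux,vy,z): return np.r_[B,0]+ux*U+vy*V+[0,0,z]
def tgt(flip=1): return np.c_[V*flip,np.cross([0,0,-1],V*flip),[0,0,-1]]
def rel(st):
    p=np.array(st["tool_pos"]);d=p-np.r_[B,0];return d@U,d@V,p[2]
def show(st,target):
    Rm=R.from_rotvec(st["tcp_rot"]).as_matrix()
    print("rel",np.round(rel(st),4),"F",np.round(st["wrist_force"],2),"t",st["time"],"w",st["width"])
    for f in (1,-1):
        print("drot",f,np.round(R.from_matrix(Rm.T@tgt(f)).as_rotvec(),3))
    print("shift tool axes (now)",np.round(Rm.T@(np.array(target)-st["tool_pos"]),4))
E
python3 - <<'E'
from t import *
from workcell import bot
st=bot.read_state()
print(np.round(R.from_rotvec(st["tcp_rot"]).as_matrix(),3))
# tile vy
d=np.array([.5885,.0152])-B;print("tile in board",d@U[:2],d@V[:2])
tv=d@V[:2]
p=wp(-.088,tv,.231);print(p);show(st,p)
# mug location
c=dict(np.load("top0.npz"));print(rays(c,[(462,237),(452,155),(434,287)],.09))
E
```

```text
[[ 0.447 -0.894 -0.001]
 [-0.894 -0.447  0.002]
 [-0.002 -0.    -1.   ]]
tile in board -0.005717984841934171 -0.00579350061253215
[0.50709339 0.02717054 0.231     ]
rel [-0.1995 -0.6592  0.2301] F [-0.21  0.34 -0.23] t 0.1 w 1.001421176860689
drot 1 [-3.000e-03  1.000e-03 -2.532e+00]
drot -1 [0.001 0.002 0.61 ]
shift tool axes (now) [-4.718e-01 -4.657e-01  1.000e-04]
[[ 0.44042093 -0.40314644  0.09      ]
 [ 0.67919721 -0.394559    0.09      ]
 [ 0.30556027 -0.31419102  0.09      ]]
```

Call:
arm_command:
  rows:
    - {"xyz": [-0.02,-0.02,-0.03],"gripper": 0.0854}
    - {"xyz": [-0.03,-0.03,0]}
    - {"xyz": [-0.03,-0.03,0]}
    - {"xyz": [-0.03,-0.03,0]}
    - {"xyz": [-0.03,-0.03,0]}
    - {"xyz": [-0.03,-0.03,0]}
    - {"xyz": [-0.03,-0.03,0]}
    - {"xyz": [-0.03,-0.03,0]}
    - {"xyz": [-0.03,-0.03,0]}
    - {"xyz": [-0.03,-0.03,0]}
    - {"xyz": [-0.03,-0.03,0]}
    - {"xyz": [-0.03,-0.03,0]}

```text
invalid input
```

Call:
arm_command:
  rows:
    - {"xyz": [-0.03,-0.03,0]}
    - {"xyz": [-0.03,-0.03,0]}
    - {"xyz": [-0.03,-0.025,0]}
    - {"xyz": [-0.032,-0.03,0]}
    - {"delta_rot": [0,0,0.12]}
    - {"delta_rot": [0,0,0.12]}
    - {"delta_rot": [0,0,0.12]}
    - {"delta_rot": [0,0,0.12]}
    - {"delta_rot": [0,0,0.13]}
    - {"xyz": [0,0,0]}
    - {"xyz": [0,0,0]}

```text
invalid input
```

```bash
python3 - <<'E'
from t import *
from workcell import bot,read_camera
st=bot.read_state();show(st,wp(-.088,-.0058,.10))
c=read_camera("wrist");cv2.imwrite("pics/w1.png",c["pixels"][:,:,::-1])
E
```

```text
rel [-0.1995 -0.6592  0.2301] F [-0.21  0.34 -0.23] t 0.1 w 1.001421176860689
drot 1 [-3.000e-03  1.000e-03 -2.532e+00]
drot -1 [0.001 0.002 0.61 ]
shift tool axes (now) [-0.4715 -0.4657  0.1311]
```

View pics/w1.png

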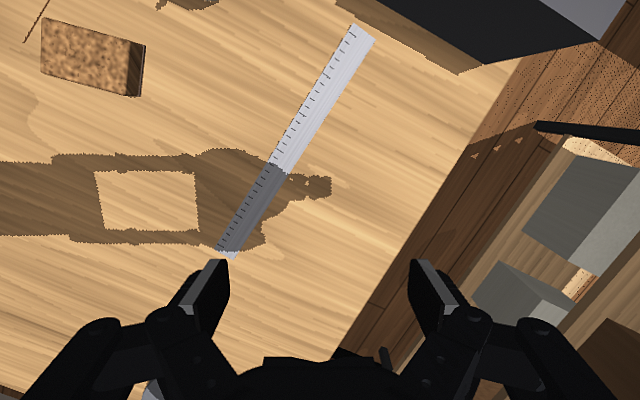

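Both calls were refused and the arm hasn't moved. The wrist view is still the start pose, with the ruler at (300,130) and the sander at (92,55). Every row probably needs all its fields, so I'll send them in full.

Call:
arm_command:
  rows:
    - {"xyz": [-0.02,-0.02,-0.03],"delta_rot": [0,0,0],"gripper": 0.085}
    - {"xyz": [-0.03,-0.03,0],"delta_rot": [0,0,0],"gripper": 0.085}
    - {"xyz": [-0.03,-0.03,0],"delta_rot": [0,0,0],"gripper": 0.085}
    - {"xyz": [-0.03,-0.03,0],"delta_rot": [0,0,0],"gripper": 0.085}
    - {"xyz": [-0.03,-0.03,0],"delta_rot": [0,0,0],"gripper": 0.085}
    - {"xyz": [-0.03,-0.03,0],"delta_rot": [0,0,0],"gripper": 0.085}
    - {"xyz": [-0.03,-0.03,0],"delta_rot": [0,0,0],"gripper": 0.085}
    - {"xyz": [-0.03,-0.03,0],"delta_rot": [0,0,0],"gripper": 0.085}
    - {"xyz": [-0.03,-0.03,0],"delta_rot": [0,0,0],"gripper": 0.085}
    - {"xyz": [-0.03,-0.03,0],"delta_rot": [0,0,0],"gripper": 0.085}
    - {"xyz": [-0.03,-0.03,0],"delta_rot": [0,0,0],"gripper": 0.085}

```text
time: 1.25
tool_pos: [0.445, -0.1726, 0.2612]
tcp_rot: [-2.672, 1.652, -0.0]
wrist_force: [0.8, -0.1, -0.0]
width: 0.996
```

Call:
arm_command:
  rows:
    - {"xyz": [-0.03,-0.03,0],"delta_rot": [0,0,0],"gripper": 0.085}
    - {"xyz": [-0.03,-0.03,0],"delta_rot": [0,0,0],"gripper": 0.085}
    - {"xyz": [-0.03,-0.03,0],"delta_rot": [0,0,0],"gripper": 0.085}
    - {"xyz": [-0.03,-0.03,0],"delta_rot": [0,0,0],"gripper": 0.085}
    - {"xyz": [-0.03,-0.025,0],"delta_rot": [0,0,0],"gripper": 0.085}
    - {"xyz": [0,0,0],"delta_rot": [0,0,0.12],"gripper": 0.085}
    - {"xyz": [0,0,0],"delta_rot": [0,0,0.12],"gripper": 0.085}
    - {"xyz": [0,0,0],"delta_rot": [0,0,0.12],"gripper": 0.085}
    - {"xyz": [0,0,0],"delta_rot": [0,0,0.12],"gripper": 0.085}
    - {"xyz": [0,0,0],"delta_rot": [0,0,0.13],"gripper": 0.085}
    - {"xyz": [0,0,0],"delta_rot": [0,0,0],"gripper": 0.085}

```text
time: 2.35
tool_pos: [0.5073, 0.0247, 0.2609]
tcp_rot: [2.053, -2.378, -0.001]
wrist_force: [-0.0, -0.2, 0.2]
width: 0.993
```

```bash
python3 - <<'E'
from t import *
from workcell import bot,read_camera
st=bot.read_state();show(st,wp(-.088,-.0058,.10))
c=read_camera("wrist");cv2.imwrite("pics/w2.png",c["pixels"][:,:,::-1])
E
```

```text
rel [-0.0875 -0.0082  0.2609] F [-0.04 -0.22  0.25] t 2.35 w 0.992830002756224
drot 1 [-0.000e+00 -1.000e-03  3.141e+00]
drot -1 [ 0.001 -0.    -0.   ]
shift tool axes (now) [-0.0024  0.0004  0.1609]
```

View pics/w2.png

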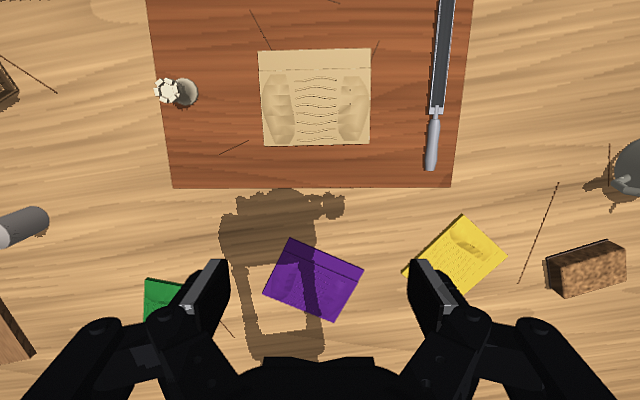

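The wrist view shows the tile at (315,97) with its flange strip on the far side (row ~60), the rook at (175,92) and the file at (436,100). The tool is square to the board and behind the tile. I'll lower it until it touches.

Call:
arm_command:
  rows:
    - {"xyz": [-0.002,0,0.04],"delta_rot": [0,0,0],"gripper": 0.085}
    - {"xyz": [0,0,0.04],"delta_rot": [0,0,0],"gripper": 0.085}
    - {"xyz": [0,0,0.04],"delta_rot": [0,0,0],"gripper": 0.085}
    - {"xyz": [0,0,0.04],"delta_rot": [0,0,0],"gripper": 0.085}
    - {"xyz": [0,0,0.03],"delta_rot": [0,0,0],"gripper": 0.085}
    - {"xyz": [0,0,0.03],"delta_rot": [0,0,0],"gripper": 0.085}
    - {"xyz": [0,0,0],"delta_rot": [0,0,0],"gripper": 0.085}
    - {"xyz": [0,0,0],"delta_rot": [0,0,0],"gripper": 0.085}

```text
time: 3.2
tool_pos: [0.5075, 0.0266, 0.0412]
tcp_rot: [2.054, -2.375, -0.002]
wrist_force: [0.3, 0.0, 0.4]
width: 1.0
```

Call:
arm_command:
  rows:
    - {"xyz": [0,0,0.004],"delta_rot": [0,0,0],"gripper": 0.085}
    - {"xyz": [0,0,0.004],"delta_rot": [0,0,0],"gripper": 0.085}
    - {"xyz": [0,0,0],"delta_rot": [0,0,0],"gripper": 0.085}

```text
time: 3.5
tool_pos: [0.5085, 0.0267, 0.0341]
tcp_rot: [-2.053, 2.376, -0.002]
wrist_force: [0.1, -0.7, 0.1]
width: 0.998
```

Call:
arm_command:
  rows:
    - {"xyz": [0,0,0.003],"delta_rot": [0,0,0],"gripper": 0.085}
    - {"xyz": [0,0,0],"delta_rot": [0,0,0],"gripper": 0.085}

```text
time: 3.7
tool_pos: [0.5078, 0.0267, 0.0303]
tcp_rot: [-2.053, 2.378, -0.0]
wrist_force: [-0.6, 0.4, -0.3]
width: 0.996
```

Call:
arm_command:
  rows:
    - {"xyz": [0,0,0.002],"delta_rot": [0,0,0],"gripper": 0.085}
    - {"xyz": [0,0,0],"delta_rot": [0,0,0],"gripper": 0.085}

```text
time: 3.9
tool_pos: [0.5077, 0.0266, 0.0281]
tcp_rot: [2.053, -2.377, -0.0]
wrist_force: [0.9, -0.0, 0.5]
width: 0.998
```

Call:
arm_command:
  rows:
    - {"xyz": [0,0,0.0015],"delta_rot": [0,0,0],"gripper": 0.085}
    - {"xyz": [0,0,0],"delta_rot": [0,0,0],"gripper": 0.085}

```text
time: 4.1
tool_pos: [0.508, 0.0266, 0.027]
tcp_rot: [-2.053, 2.378, -0.0]
wrist_force: [-0.8, -0.3, 3.1]
width: 0.996
```

The tips touch the board at TCP z of about 0.027. I'll raise 3 mm and push forward, which is tool -y.

Call:
arm_command:
  rows:
    - {"xyz": [0,0,-0.003],"delta_rot": [0,0,0],"gripper": 0.085}
    - {"xyz": [0,-0.008,0],"delta_rot": [0,0,0],"gripper": 0.085}
    - {"xyz": [0,-0.005,0],"delta_rot": [0,0,0],"gripper": 0.085}
    - {"xyz": [0,-0.005,0],"delta_rot": [0,0,0],"gripper": 0.085}
    - {"xyz": [0,-0.005,0],"delta_rot": [0,0,0],"gripper": 0.085}
    - {"xyz": [0,-0.005,0],"delta_rot": [0,0,0],"gripper": 0.085}
    - {"xyz": [0,-0.005,0],"delta_rot": [0,0,0],"gripper": 0.085}
    - {"xyz": [0,-0.005,0],"delta_rot": [0,0,0],"gripper": 0.085}
    - {"xyz": [0,-0.005,0],"delta_rot": [0,0,0],"gripper": 0.085}
    - {"xyz": [0,0,0],"delta_rot": [0,0,0],"gripper": 0.085}

```text
time: 5.1
tool_pos: [0.5517, 0.0202, 0.0299]
tcp_rot: [-2.052, 2.377, -0.002]
wrist_force: [-0.9, -0.0, 0.3]
width: 0.996
```

```bash
python3 - <<'E'
from t import *
from workcell import bot,read_camera
st=bot.read_state();show(st,wp(.019,-.0058,.03))
c=read_camera("wrist");cv2.imwrite("pics/w3.png",c["pixels"][:,:,::-1])
E
```

```text
rel [-0.0428 -0.0062  0.0299] F [-0.88 -0.04  0.3 ] t 5.1 w 0.996090195348144
drot 1 [0.000e+00 2.000e-03 3.141e+00]
drot -1 [-0.002  0.    -0.   ]
shift tool axes (now) [-0.0004 -0.0618  0.    ]
```

View pics/w3.png

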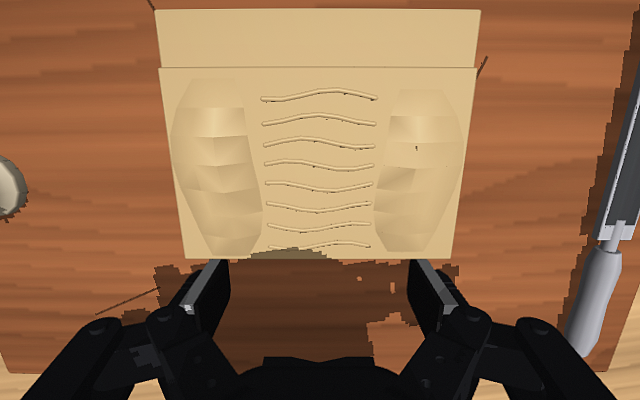

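The wrist view shows both fingertips at the rear face (row ~258) with the tile square to the fingers. I'll continue 50 mm, leaving about 12 mm to trim.

Call:
arm_command:
  rows:
    - {"xyz": [0,-0.005,0],"delta_rot": [0,0,0],"gripper": 0.085}
    - {"xyz": [0,-0.005,0],"delta_rot": [0,0,0],"gripper": 0.085}
    - {"xyz": [0,-0.005,0],"delta_rot": [0,0,0],"gripper": 0.085}
    - {"xyz": [0,-0.005,0],"delta_rot": [0,0,0],"gripper": 0.085}
    - {"xyz": [0,-0.005,0],"delta_rot": [0,0,0],"gripper": 0.085}
    - {"xyz": [0,-0.005,0],"delta_rot": [0,0,0],"gripper": 0.085}
    - {"xyz": [0,-0.005,0],"delta_rot": [0,0,0],"gripper": 0.085}
    - {"xyz": [0,-0.005,0],"delta_rot": [0,0,0],"gripper": 0.085}
    - {"xyz": [0,-0.005,0],"delta_rot": [0,0,0],"gripper": 0.085}
    - {"xyz": [0,-0.003,0],"delta_rot": [0,0,0],"gripper": 0.085}
    - {"xyz": [0,-0.002,0],"delta_rot": [0,0,0],"gripper": 0.085}
    - {"xyz": [0,0,0],"delta_rot": [0,0,0],"gripper": 0.085}

```text
time: 6.35
tool_pos: [0.6004, 0.0131, 0.0299]
tcp_rot: [-2.053, 2.377, -0.001]
wrist_force: [-0.4, 0.3, 0.1]
width: 0.996
```

```bash
python3 - <<'E'
from t import *
from workcell import bot,read_camera
st=bot.read_state();show(st,wp(.019,-.0058,.03))
c=read_camera("wrist");cv2.imwrite("pics/w4.png",c["pixels"][:,:,::-1]);np.savez("w4.npz",**c)
c=read_camera("top");np.savez("top4.npz",**c);cv2.imwrite("pics/top4.png",cv2.resize(c["pixels"][120:250,230:390,::-1],None,fx=4.6,fy=4.6,interpolation=cv2.INTER_CUBIC))
E
```

```text
rel [ 0.0064 -0.0062  0.0299] F [-0.39  0.32  0.05] t 6.35 w 0.99569059488868
drot 1 [0.000e+00 1.000e-03 3.141e+00]
drot -1 [-0.001  0.    -0.   ]
shift tool axes (now) [-0.0004 -0.0126 -0.    ]
```

View pics/w4.png

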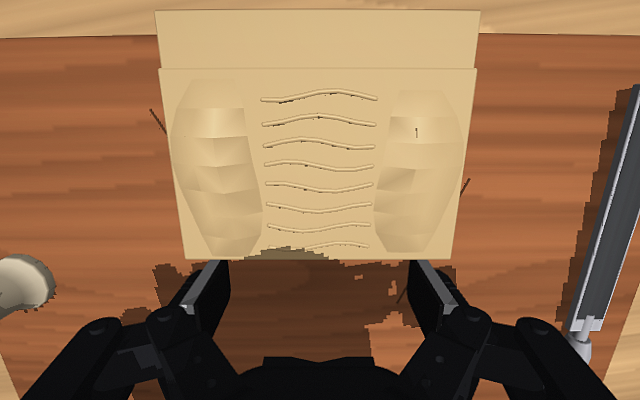

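View pics/top4.png

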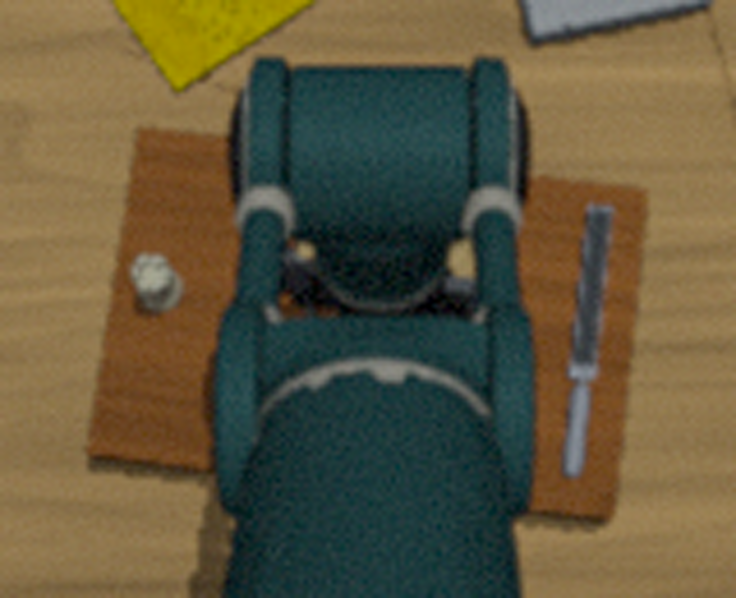

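The top view is blocked by the arm. In the wrist view the flange front is at row ~10, its step at row ~68 and the board's edge at rows ~35–38. I'll cast rays from those.

```bash
cat > wm.py <<'E'
from t import *
def wm(c):
    im=np.ascontiguousarray(c["pixels"]);hsv=cv2.cvtColor(im,cv2.COLOR_RGB2HSV)
    wood=cv2.medianBlur(cv2.inRange(hsv,(0,120,0),(15,255,255)),5)
    S=cv2.GaussianBlur(im,(3,3),0).astype(float)
    be=[];fl=[];rear=[];step=[]
    for x in list(range(15,140,3))+list(range(495,625,3)):
        col=wood[:100,x]>0
        r=[i for i in range(3,90) if col[i:i+8].all() and not col[max(0,i-3):i].any()]
        if r: be.append((x,r[0]-.5))
    return be,fl
E
python3 - <<'E'
from wm import *
c=dict(np.load("w4.npz"))
hsv=cv2.cvtColor(np.ascontiguousarray(c["pixels"]),cv2.COLOR_RGB2HSV)
for p in [(50,20),(50,60),(320,5),(320,20),(320,9),(540,20),(560,70)]: print(p,hsv[p[1],p[0]],c["range_z"][p[1],p[0]])
be,_=wm(c);be=np.array(be);print(len(be),be[::12])
B3=rays(c,be,.04)[:,:2]
a=(B3-B)@U[:2];b=(B3-B)@V[:2]
co=np.polyfit(b,a,1);print("board edge a at b=0",co[1],"slope",co[0],np.std(a-np.polyval(co,b)))
gray=cv2.cvtColor(np.ascontiguousarray(c["pixels"]),cv2.COLOR_RGB2GRAY).astype(float)
def edge(x,y0,y1,k=1):
    g=np.abs(np.diff(gray[y0:y1,x-2:x+3].mean(1)));return y0+g.argmax()+.5
def rep(nm,y0,y1,xs,z):
    e=np.array([(x,edge(x,y0,y1)) for x in xs]);q=rays(c,e,z)[:,:2]
    A=(q-B)@U[:2];bb=(q-B)@V[:2];k=abs(A-np.median(A))<.004
    f=np.polyfit(bb[k],A[k],1);print(nm,"rows",np.median(e[:,1]),"a",f[1],"slope",f[0],k.sum(),"of",len(k),"past edge",f[1]-co[1])
rep("flange top front",3,25,range(180,460,5),.045)
rep("step",60,76,range(180,460,5),.048)
rep("rear",250,266,list(range(195,230,3))+list(range(345,400,3)),.048)
E
```

```text
(50, 20) [ 16 111 197] 0.1519468
(50, 60) [ 11 157 161] 0.120861515
(320, 5) [ 16 111 204] 0.151773
(320, 20) [ 19  94 214] 0.11215187
(320, 9) [ 17 105 179] 0.112023525
(540, 20) [ 16 111 209] 0.15229605
(560, 70) [ 11 157 145] 0.12253758
86 [[ 15.   37.5]
 [ 51.   36.5]
 [ 87.   35.5]
 [123.   34.5]
 [513.   32.5]
 [549.   33.5]
 [585.   34.5]
 [621.   34.5]]
board edge a at b=0 0.11086712714388408 slope -0.003099919012101163 0.00010489145781151427
flange top front rows 9.5 a 0.1175810497100965 slope 0.0016962624676212525 56 of 56 past edge 0.006713922566212421
step rows 67.5 a 0.09743827982118528 slope 0.0015662039434335652 56 of 56 past edge -0.013428847322698806
rear rows 259.5 a 0.017061413625298397 slope 0.0018463176169300334 31 of 31 past edge -0.09380571351858569
```

The flange front is 6.7 mm past the edge. The step is 20.1 mm behind it and the rear 100.5 mm, as they should be, and the skew is 0.005 rad. That leaves 13.3 mm to push.

Call:
arm_command:
  rows:
    - {"xyz": [0,-0.003,0],"delta_rot": [0,0,0],"gripper": 0.085}
    - {"xyz": [0,-0.003,0],"delta_rot": [0,0,0],"gripper": 0.085}
    - {"xyz": [0,-0.003,0],"delta_rot": [0,0,0],"gripper": 0.085}
    - {"xyz": [0,-0.002,0],"delta_rot": [0,0,0],"gripper": 0.085}
    - {"xyz": [0,-0.001,0],"delta_rot": [0,0,0],"gripper": 0.085}
    - {"xyz": [0,-0.001,0],"delta_rot": [0,0,0],"gripper": 0.085}
    - {"xyz": [0,0,0],"delta_rot": [0,0,0],"gripper": 0.085}
    - {"xyz": [0,0,0],"delta_rot": [0,0,0],"gripper": 0.085}

```text
time: 7.25
tool_pos: [0.6129, 0.0112, 0.0298]
tcp_rot: [-2.053, 2.378, -0.0]
wrist_force: [-1.9, 0.1, 1.1]
width: 0.996
```

```bash
cat > wm2.py <<'E'
from wm import *
def full(c):
    hsv=cv2.cvtColor(np.ascontiguousarray(c["pixels"]),cv2.COLOR_RGB2HSV)
    be,_=wm(c);be=np.array(be)
    B3=rays(c,be,.04)[:,:2]
    a=(B3-B)@U[:2];b=(B3-B)@V[:2]
    co=np.polyfit(b,a,1);print("board edge a",co[1],"slope",co[0],np.std(a-np.polyval(co,b)),len(be))
    gray=cv2.cvtColor(np.ascontiguousarray(c["pixels"]),cv2.COLOR_RGB2GRAY).astype(float)
    def edge(x,y0,y1):
        g=np.abs(np.diff(gray[y0:y1,x-2:x+3].mean(1)));return y0+g.argmax()+.5
    def rep(nm,y0,y1,xs,z):
        e=np.array([(x,edge(x,y0,y1)) for x in xs]);q=rays(c,e,z)[:,:2]
        A=(q-B)@U[:2];bb=(q-B)@V[:2];k=abs(A-np.median(A))<.004
        f=np.polyfit(bb[k],A[k],1);print(nm,"rows",np.median(e[:,1]),"a",f[1],"slope",f[0],k.sum(),"of",len(k),"past edge",f[1]-co[1])
    rep("flange top front",3,25,range(180,460,5),.045)
    rep("step",60,76,range(180,460,5),.048)
    rep("rear",250,266,list(range(195,230,3))+list(range(345,400,3)),.048)
E
python3 - <<'E'
from wm2 import *
from workcell import bot,read_camera
st=bot.read_state();show(st,wp(.019,-.0058,.03))
c=read_camera("wrist");cv2.imwrite("pics/w5.png",c["pixels"][:,:,::-1]);np.savez("w5.npz",**c)
full(c)
E
```

```text
rel [ 0.019  -0.0062  0.0298] F [-1.91  0.14  1.14] t 7.25 w 0.9957177946086708
drot 1 [0.000e+00 1.000e-03 3.141e+00]
drot -1 [-0.  0. -0.]
shift tool axes (now) [-0.0004  0.     -0.0002]
board edge a 0.11099795772428213 slope -0.003333429616827515 0.00010964675846975945 86
flange top front rows 9.5 a 0.1302525281494961 slope 0.002045442444552758 56 of 56 past edge 0.01925457042521396
step rows 67.5 a 0.11016852409465121 slope 0.0005553117886089643 56 of 56 past edge -0.0008294336296309213
rear rows 259.5 a 0.02998967658225115 slope -0.000581663712661879 31 of 31 past edge -0.08100828114203099
```

View pics/w5.png

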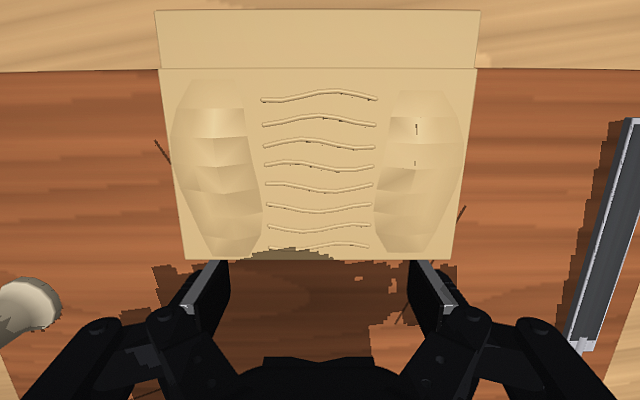

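The overhang is 19.3 mm with a skew of about 0.004 rad. The wrist view shows the board edge (row ~70) level with the flange step (row 68). Now I back off, rise, shut the fingers and go over the flat, 46 mm ahead of here.

Call:
arm_command:
  rows:
    - {"xyz": [0,0.006,0],"delta_rot": [0,0,0],"gripper": 0.085}
    - {"xyz": [0,0,0],"delta_rot": [0,0,0],"gripper": 0.085}
    - {"xyz": [0,0,-0.03],"delta_rot": [0,0,0],"gripper": 0.085}
    - {"xyz": [0,0,-0.04],"delta_rot": [0,0,0],"gripper": 0.085}
    - {"xyz": [0,-0.012,0],"delta_rot": [0,0,0],"gripper": 0}
    - {"xyz": [0,-0.02,0],"delta_rot": [0,0,0],"gripper": 0}
    - {"xyz": [0,-0.02,0],"delta_rot": [0,0,0],"gripper": 0}
    - {"xyz": [0,0,0],"delta_rot": [0,0,0],"gripper": 0}
    - {"xyz": [0,0,0],"delta_rot": [0,0,0],"gripper": 0}
    - {"xyz": [0,0,0],"delta_rot": [0,0,0],"gripper": 0}
    - {"xyz": [0,0,0],"delta_rot": [0,0,0],"gripper": 0}

```text
time: 8.4
tool_pos: [0.6572, 0.0046, 0.0993]
tcp_rot: [2.053, -2.377, -0.001]
wrist_force: [0.4, 0.3, -0.1]
width: 0.003
```

```bash
python3 - <<'E'
from wm2 import *
from workcell import bot,read_camera
st=bot.read_state();show(st,wp(.065,-.0058,.048))
c=read_camera("wrist");cv2.imwrite("pics/w6.png",c["pixels"][:,:,::-1]);np.savez("w6.npz",**c)
E
```

```text
rel [ 0.0638 -0.0062  0.0993] F [ 0.37  0.26 -0.08] t 8.4 w 0.00265706244363322
drot 1 [-0.000e+00 -2.000e-03  3.142e+00]
drot -1 [ 0.001 -0.    -0.   ]
shift tool axes (now) [-0.0004 -0.0013  0.0513]
```

View pics/w6.png

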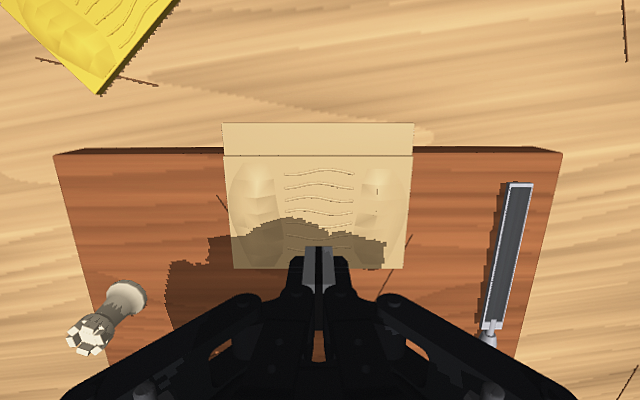

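The wrist view shows the shut fingers at (318,250), centred between the dunes, with the flange over the edge (rows 123–155). I'll lower them.

Call:
arm_command:
  rows:
    - {"xyz": [0,0,0.02],"delta_rot": [0,0,0],"gripper": 0}
    - {"xyz": [0,0,0.015],"delta_rot": [0,0,0],"gripper": 0}
    - {"xyz": [0,0,0.008],"delta_rot": [0,0,0],"gripper": 0}
    - {"xyz": [0,0,0.003],"delta_rot": [0,0,0],"gripper": 0}
    - {"xyz": [0,0,0],"delta_rot": [0,0,0],"gripper": 0}
    - {"xyz": [0,0,0],"delta_rot": [0,0,0],"gripper": 0}

```text
time: 9.05
tool_pos: [0.6587, 0.0045, 0.0543]
tcp_rot: [-2.053, 2.377, -0.001]
wrist_force: [-0.5, -0.9, 0.5]
width: 0.001
```

Call:
arm_command:
  rows:
    - {"xyz": [0,0,0.002],"delta_rot": [0,0,0],"gripper": 0}
    - {"xyz": [0,0,0.002],"delta_rot": [0,0,0],"gripper": 0}
    - {"xyz": [0,0,0],"delta_rot": [0,0,0],"gripper": 0}
    - {"xyz": [0,0,0],"delta_rot": [0,0,0],"gripper": 0}

```text
time: 9.45
tool_pos: [0.6583, 0.0045, 0.0498]
tcp_rot: [-2.053, 2.378, -0.0]
wrist_force: [0.8, -0.4, 0.8]
width: -0.003
```

Call:
arm_command:
  rows:
    - {"xyz": [0,0,0.001],"delta_rot": [0,0,0],"gripper": 0}
    - {"xyz": [0,0,0],"delta_rot": [0,0,0],"gripper": 0}

```text
time: 9.65
tool_pos: [0.6582, 0.0045, 0.0487]
tcp_rot: [2.053, -2.378, -0.0]
wrist_force: [0.4, 0.1, 0.1]
width: 0.001
```

Call:
arm_command:
  rows:
    - {"xyz": [0,0,0.001],"delta_rot": [0,0,0],"gripper": 0}
    - {"xyz": [0,0,0],"delta_rot": [0,0,0],"gripper": 0}
    - {"xyz": [0,0,0],"delta_rot": [0,0,0],"gripper": 0}

```text
time: 9.95
tool_pos: [0.6584, 0.0045, 0.0481]
tcp_rot: [-2.053, 2.378, -0.0]
wrist_force: [0.2, -0.6, 2.4]
width: -0.001
```

Call:
arm_command:
  rows:
    - {"xyz": [0,0,0.0005],"delta_rot": [0,0,0],"gripper": 0}
    - {"xyz": [0,0,0],"delta_rot": [0,0,0],"gripper": 0}
    - {"xyz": [0,0,0],"delta_rot": [0,0,0],"gripper": 0}

```text
time: 10.25
tool_pos: [0.6584, 0.0045, 0.0481]
tcp_rot: [-2.053, 2.378, -0.0]
wrist_force: [-2.1, -0.7, 4.9]
width: -0.001
```

Call:
arm_command:
  rows:
    - {"xyz": [0,0,0.0005],"delta_rot": [0,0,0],"gripper": 0}
    - {"xyz": [0,0,0.0005],"delta_rot": [0,0,0],"gripper": 0}
    - {"xyz": [0,0,0],"delta_rot": [0,0,0],"gripper": 0}
    - {"xyz": [0,0,0],"delta_rot": [0,0,0],"gripper": 0}
    - {"xyz": [0,0,0],"delta_rot": [0,0,0],"gripper": 0}

```text
time: 10.75
tool_pos: [0.6585, 0.0045, 0.0481]
tcp_rot: [-2.053, 2.378, -0.0]
wrist_force: [-4.6, 0.1, 11.4]
width: -0.004
```

```bash
python3 - <<'E'
from wm2 import *
from workcell import bot,read_camera
for i in range(3):
    st=bot.read_state();print(st["time"],np.round(st["wrist_force"],2),st["tool_pos"])
    c=read_camera("wrist")
cv2.imwrite("pics/w7.png",c["pixels"][:,:,::-1]);np.savez("w7.npz",**c)
d=read_camera("side");cv2.imwrite("pics/s7.png",d["pixels"][:,:,::-1])
E
```

```text
10.75 [-4.62  0.1  11.4 ] [0.65846401 0.00451157 0.04807609]
10.8 [-4.13 -0.12 10.86] [0.65844398 0.00450949 0.04805723]
10.85 [-4.01 -0.29 10.22] [0.65845987 0.00449997 0.04807368]
```

View pics/w7.png

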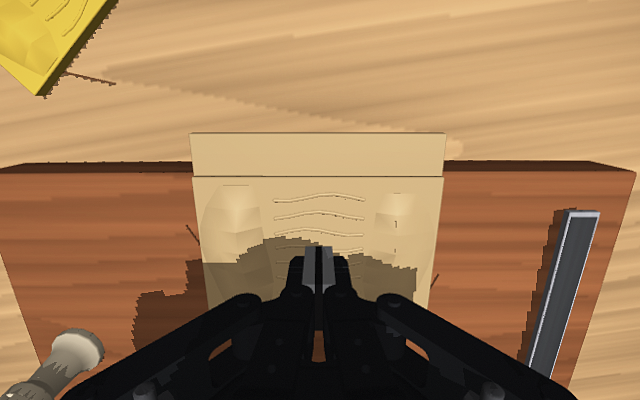

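View pics/s7.png

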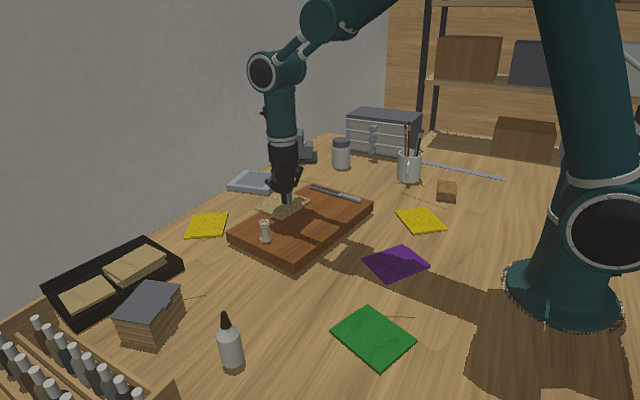

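Pressed at about 10 N. The wrist view shows the flange front at row ~133 and the board's top edge at row ~172. The side view shows everything else standing as before. One last overhang check.

```bash
python3 - <<'E'
from wm2 import *
c=dict(np.load("w7.npz"))
g=cv2.cvtColor(np.ascontiguousarray(c["pixels"]),cv2.COLOR_RGB2GRAY).astype(float)
def f(xs,y0,y1,z,sign):
    e=[]
    for x in xs:
        d=np.diff(g[y0:y1,x-2:x+3].mean(1))*sign;e.append((x,y0+d.argmax()+.5))
    e=np.array(e);q=rays(c,e,z)[:,:2];a=(q-B)@U[:2];b=(q-B)@V[:2];k=abs(a-np.median(a))<.004
    p=np.polyfit(b[k],a[k],1);print(np.median(e[:,1]),p,k.sum(),len(k));return p
e=f(list(range(60,180,4))+list(range(460,590,4)),164,182,.04,1)
t=f(range(200,440,4),125,140,.045,1);s=f(range(200,440,4),170,184,.048,-1)
print("overhang",t[1]-e[1],"step",s[1]-e[1],"angle",t[0]-e[0])
E
```

```text
171.5 [-0.00436934  0.11087077] 63 63
133.5 [0.00057567 0.1298567 ] 60 60
175.5 [0.00043456 0.11061222] 60 60
overhang 0.018985929011635358 step -0.00025854473487960106 angle 0.004945015174190128
```

```bash
python3 -c "
from workcell import bot
print(bot.read_state()['wrist_force']);print(bot.finish_job())"
```

```text
[-4.46801142  0.67763192  9.83437168]
the job is handed in; nothing more can be done
None
```

I pushed the tile about 85 mm with both open fingertips on its rear face. Then I backed off, rose, shut the fingers and pressed them on the flat between the dunes. I handed the job in at about 11 s with the press held; the hand-in reports no verdict.

- **Overhang:** in the last wrist picture the flange is 19.0 mm past the edge (13 to 27 allowed), with its step 0.3 mm inside the edge. The measurement before pressing gave 19.3 mm, which agrees.
- **Squareness:** the tile is about 0.005 rad off square, against a limit of 0.12.
- **Press:** about 10 N downward, with a sideways reading of 4 to 4.5 N at the wrist that moved nothing visible. The TCP sat at z = 0.048, the height of the tile's top face when it lies flat on the board.
- **Other things:** rook, file, canister, mug, glue and sander stand as before in the side view. I checked this by eye and did not re-measure them.

Two things went wrong along the way. The first two move calls were refused because their rows left out fields; the arm did not move. The top camera was blocked by the arm once I started pushing, so I measured the placing with the wrist camera only.

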